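# Shut the emptied glue-stick collector and post the used-up stick

## Task

The collecting box for used-up glue sticks has just been emptied and its slide gate (orange handle) was left open. First push the gate shut, steadily and without ramming it, until the spring catch has snapped out behind it; then post the used-up glue stick, the one without a cap, right through the sprung yellow flap on top, so that it is inside the box and the flap has sprung shut again. Leave the capped glue stick, the scissors and the bowl where they are.

Things in the scene. Friction and masses are not known exactly. Their poses are not given: they have to be found in the camera images.
- collector: mint-green sheet-steel box, fixed: 120 (x) by 114 (y) mm, 215 tall, clear window at +y. Origin: centre of its footprint on the table; +x is the gate's closing direction. Two steel rails, 107 mm apart over their outsides, 61 high, run out to x = -240 mm; the gate blade between them is the box's floor (its top 52 mm above the table). A blue tray under it sticks out at +x
- gate (a joint): slide gate: m that it stands open (0 shut, at most 0.085). It stays where left; sliding takes about 6 N, from 0.024 on rising to about 12 N at 0.010, as its pin pushes the catch's bolt aside, then falling again. The bolt snaps out behind the pin at about 0.002; rubber-faced stop at -0.0015. Pushing on against the stop with over 30 N is ramming
- slide_gate: the sliding gate with its orange handle, an upright plate across the rails: 4 mm thick, 76 mm wide (collector y -38 to +38), 52 to 112 mm above the table. When shut its outer face is at collector x = -142 mm, 82 mm in front of the box's wall. Origin: the collector's origin shifted with the gate (by minus its opening along x)
- gate_push (a point): middle of the handle's outer face (the side away from the hopper), 95 mm above the table: push here towards collector +x
- catch (a joint): brass spring bolt of the catch, beside the +y rail, tip 49 mm from the middle line: m that it is pushed back (0 fully out, at most 0.013; about 0.009 as the gate's pin passes). Out behind the pin it stops the gate from opening; it needs no touch
- slot (a point): where to post: a point at the height of the box's flat top (215 mm), 17 mm from the front (-x) edge of the posting opening, midway in y. The opening is 48 (x) by 74 (y) mm, its front edge at collector x = -24 mm; a steel throat hangs 50 mm below that edge. Axes as the collector's
- flap (a joint): yellow sprung flap filling the opening, 46 mm long, hinged on its +x edge: rad pushed down into the box (0 shut, at most 1.45). 1 to 3 N at the free edge. A stick pushed in at the slot opens it to 1.1 to 1.2; it then pinches the stick against the throat and holds it when let go, until the stick's upper end is pushed over 45 mm below the box's top: the stick drops in, the flap springs up
- used_stick: the used-up glue stick, without a cap: upright cylinder 26 mm in diameter, 98 mm tall, green barrel with a pale label, white foot and white open upper end, about 20 g. Origin: centre of its underside, z axis up along it
- full_stick: a full glue stick with a yellow cap, standing: 27 mm in diameter, 98 mm tall. Origin: centre of its underside. To be left alone
- scissors: scissors with black and orange handles lying flat, 170 mm long, 11 mm high. Origin: under the pivot, x axis towards the points. To be left alone
- bowl: white bowl, 130 mm in diameter, 50 mm high. Origin: centre of its underside. To be left alone

How it is judged:
By the outcome, as a careful person would: the job done as asked, in the order asked, and still so for the second after the job is handed in, with the robot touching nothing.
It also fails if it takes over 62 s, if anything falls off the work surface, if the arm or the gripper's body presses on something with over 40 N, if the wrist force passes 120 N, or if a joint passes its speed limit or range.

## Robot

A 6-joint arm with a two-finger parallel gripper is mounted at the origin on the work surface. World frame = base frame: x ahead of the robot, y to its left, z up, the work surface at z = 0. Lengths are in m, angles in rad, forces in N, time in s.
With the tool pointing down it reaches from about 0.275 to 0.875 m from the base axis. Payload 12.5 kg.
Tool frame: the origin (TCP) lies at the very end of the fingers, on their centre line; the grasp point (between the pads) lies 19 mm behind it; z points along the fingers, y is the line along which they close (so a half turn about z gives the same grasp; the last joint's range is limited). The gripper opens to 85 mm and grips with 20 to 120 N. Pads are 22 mm wide; open, the fingers measure 114 mm over their backs; the gripper's body (76 mm by 85 mm) begins 54 mm behind the grasp point. The pads swing forward as they close: fully open they stand 13 mm farther back than shut.
Start: joints at [1.124, 0.351, 1.652, -0, 1.139, -0.085], TCP at [0.195, 0.514, 0.231] pointing down, gripper open.
Joint ranges: [-2.75, 2.75], [-0.79, 2.1], [0.01, 2.65], [-1.57, 4.71], [0.07, 3.14], [-2.87, 2.87]. Speed limits (rad/s): [2.22, 2.22, 2.79, 3.14, 3.14, 3.14].

## Interface

Orientations are given as a 3x3 rotation matrix whose columns are the frame's x, y, z axes.
In Python, from bench import manip gives the robot as it stands. Calls block until the motion is done:
- manip.move_ptp(position, orientation): joint-space move of the TCP to a pose.
- manip.move_l(position, attitude=None, max_speed=0.15): straight line of the TCP; attitude=None keeps the orientation; max_speed is the mean speed in m/s.
- manip.move_j(angles): joint-space move.
- manip.set_gripper(opening, effort=None): opening from 0.0 (shut) to 1.0 (fully open); effort is the grip in N (None keeps the last); returns when the fingers have stopped.
- manip.dwell(seconds).
- manip.inverse_kinematics(position, orientation): joint angles nearest the present ones, or None.
- manip.grab_frame(name): name is "side" or "top" or "wrist"; returns (picture, depth): 480x640x3 uint8, red, green, blue; 480x640 float32, m along the optical axis (not along the pixel's ray), 0 where there is no reading.
- manip.get_calibration(name): a dict with "camera_matrix" (3x3 intrinsics, pixels), "R" (3x3) and "t" (3): a world point X has camera coordinates R X + t. Camera axes: x right, y down, z forward; pixel columns grow to the right and rows downward; lengths in m; the calibration is good to about 2 mm. A picture is of the moment at which its call begins: read the wrist's pose just before it. get_calibration takes no time and is no camera call; for the wrist camera it gives the pose at the moment of the call.
A pose or a line that the arm cannot do raises manip.Unreachable and nothing moves.
- manip.sign_off(): hands the job in; it is judged then, once.
Trained networks look in the newest picture that a camera, given by its name, has taken for a name from the list of things; names that differ only in an ending like _2 or _b are one class to them, and where a whole thing is asked for, a point or a joint stands for the part that bears it (a point fixed in the world has none). Each returns a list of dicts, best first, with "confidence" (0 to 1); they miss things now and then, are a little off and sometimes report something else, mostly with a low value. They report only what shows in the picture. A call takes as long as a camera call.
- manip.look_for(camera, name): "at" ([x, y, z] in m, in world coordinates, good to about 4 mm: the middle of the surface that is visible of it).
Readings, each from a call of its own:
- manip.current_time(): time.
- manip.current_qpos(): joint angles.
- manip.current_joint_vel(): joint speeds.
- manip.current_joint_torque(): joint torques, N m.
- manip.current_ee_pos(): TCP position.
- manip.current_tcp_rot(): TCP orientation.
- manip.current_force(): force on the tool from outside, world axes, zero at the start.
- manip.current_ft_torque(): the same for the moment, N m.
- manip.current_grip_width(): opening from 0.0 (shut) to 1.0 (fully open).
- manip.current_grip_force(): force on a finger pad.
Only numpy, scipy, OpenCV 4.12 (cv2) and the standard library are available. Lean on these libraries where they do the work, as an engineer would, in place of code of your own. Each camera call takes 0.05 s, during which the arm holds its last target. There are 200 camera calls.

## Working session

There is one attempt and no reset: what is moved stays moved. The work goes in short steps, each a Python script; the robot and the scene stay as the last script left them, time stands still between calls to the robot, and variables do not carry over. Pictures are saved under pics/ and viewed, at most 10 in all, crops included, and the job is handed in when it is done.

```bash
mkdir -p pics; cat > h.py <<'E'
import numpy as np, cv2
from bench import manip as m
def save(cam,fn):
    p,d=m.grab_frame(cam); cv2.imwrite('pics/'+fn,p[:,:,::-1]); return p,d
def cloud(cam,d):
    c=m.get_calibration(cam);K,R,t=[np.array(c[k]) for k in('camera_matrix','R','t')]
    v,u=np.mgrid[:480,:640]
    P=np.stack([(u-K[0,2])/K[0,0]*d,(v-K[1,2])/K[1,1]*d,d],-1)
    return (P-t)@R
E
python3 - <<'E'
from h import *
ims=[]
for c in('top','side'):
    p,d=save(c,c+'1.png'); np.save(c+'d.npy',d); np.save(c+'p.npy',p)
    k=m.get_calibration(c); print(c,-np.array(k['R']).T@k['t'],np.array(k['R'])[2])
    for n in('collector','slide_gate','gate_push','slot','flap','catch','used_stick','full_stick','scissors','bowl'):
        try: print(n,[(np.round(r['at'],3).tolist(),round(r['confidence'],2)) for r in m.look_for(c,n)[:3]])
        except Exception as e: print(n,repr(e))
print(m.current_time())
E
```

```text
top [0.48235202 0.03454546 1.2798207 ] [ 0.06174688 -0.0069775  -0.99806745]
collector [([0.64, -0.071, 0.088], 0.96)]
slide_gate [([0.615, 0.007, 0.056], 0.87)]
gate_push [([0.612, 0.002, 0.051], 0.96)]
slot [([0.641, -0.068, 0.087], 0.75)]
flap [([0.658, -0.123, 0.21], 0.9)]
catch [([0.66, 0.054, 0.079], 0.6)]
used_stick [([0.46, 0.305, 0.099], 0.46)]
full_stick [([0.592, 0.322, 0.1], 0.56), ([0.644, -0.07, 0.091], 0.37)]
scissors [([0.666, 0.276, 0.005], 0.72), ([0.459, 0.306, 0.099], 0.38)]
bowl [([0.386, -0.241, 0.021], 0.78)]
side [ 0.69989335 -0.273168    1.17522513] [-0.15135291  0.30606516 -0.93990234]
collector [([0.659, -0.109, 0.09], 0.73)]
slide_gate [([0.602, 0.028, 0.054], 0.88)]
gate_push [([0.603, 0.031, 0.048], 0.68)]
slot [([0.655, -0.112, 0.088], 0.84)]
flap [([0.47, 0.301, 0.069], 0.62), ([0.66, -0.124, 0.218], 0.57), ([0.669, 0.051, 0.079], 0.54)]
catch [([0.605, 0.026, 0.057], 0.32)]
used_stick [([0.471, 0.301, 0.069], 0.77)]
full_stick [([0.599, 0.324, 0.075], 0.92), ([0.672, 0.281, 0.007], 0.39), ([0.381, -0.236, 0.021], 0.22)]
scissors [([0.673, 0.279, 0.007], 0.64)]
bowl []
1.1
```

View pics/top1.png

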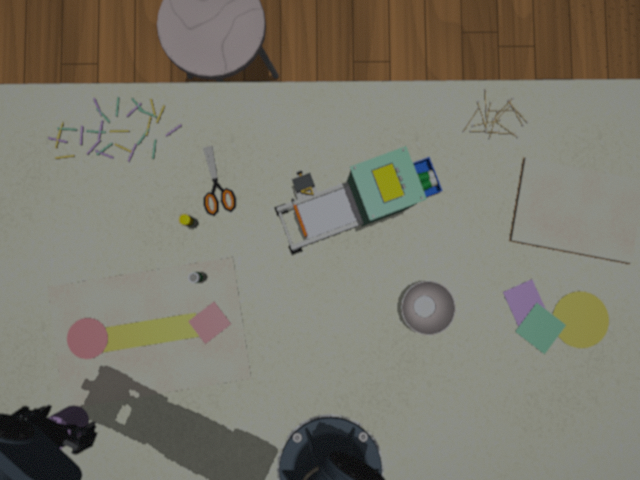

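View pics/side1.png

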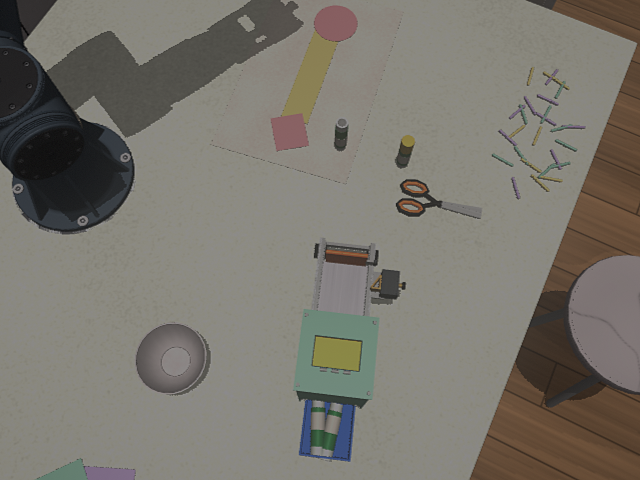

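The top view shows the box top at about (390,185), the orange handle at (300,222), the used stick at (198,277) and the capped stick at (188,220). In the side view the flap is at (337,354), the handle at (347,255) and the used stick at (341,135). Next I'll fit the poses from depth.

```bash
python3 - <<'E'
from h import *
for c in('top','side'):
    d=np.load(c+'d.npy');p=np.load(c+'p.npy');W=cloud(c,d);ok=d>0
    hsv=cv2.cvtColor(p,cv2.COLOR_RGB2HSV)
    near=ok&(np.hypot(W[...,0]-.658,W[...,1]+.122)<.12)
    T=near&(abs(W[...,2]-.215)<.012)
    r=cv2.minAreaRect(W[T][:,:2].astype(np.float32)); print(c,'top',T.sum(),r,np.median(W[T][:,2]))
    F=T&(hsv[...,0]>22)&(hsv[...,0]<35)&(hsv[...,1]>120)
    r=cv2.minAreaRect(W[F][:,:2].astype(np.float32));print('flap',F.sum(),r)
    H=ok&(np.hypot(W[...,0]-.61,W[...,1]-.01)<.1)&(W[...,2]>.07)&(hsv[...,0]<18)&(hsv[...,1]>110)
    Q=W[H]; print('handle',len(Q),Q.mean(0),Q.min(0),Q.max(0)); Q=Q[Q[:,2]>.1]
    if len(Q)>5: print(cv2.minAreaRect(Q[:,:2].astype(np.float32)))
    # rails
    for n,xy in(('used',(.463,.303)),('full',(.595,.323))):
        S=ok&(np.hypot(W[...,0]-xy[0],W[...,1]-xy[1])<.04)&(W[...,2]>.088)
        print(n,S.sum(),cv2.minEnclosingCircle(W[S][:,:2].astype(np.float32)),W[S].mean(0))
        S=ok&(np.hypot(W[...,0]-xy[0],W[...,1]-xy[1])<.04)&(W[...,2]>.015)
        print('   all',S.sum(),cv2.minAreaRect(W[S][:,:2].astype(np.float32)))
E
```

```text
top top 3437 ((0.657315731048584, -0.12122832983732224), (0.12040118128061295, 0.12678614258766174), 19.757835388183594) 0.21574405964052007
flap 707 ((0.6593188047409058, -0.12191541492938995), (0.07149672508239746, 0.045065365731716156), 19.148174285888672)
handle 101 [0.59081143 0.06445152 0.11207375] [0.55516917 0.05037324 0.10533325] [0.62551085 0.07722267 0.11738211]
((0.5905401110649109, 0.06436903774738312), (0.07439374923706055, 0.006989045534282923), 19.70145606994629)
used 104 ((0.463795006275177, 0.3093431293964386), 0.013011115603148937) [0.46335945 0.30831499 0.09824473]
   all 181 ((0.4634847044944763, 0.30808573961257935), (0.025220565497875214, 0.024838291108608246), 38.04444885253906)
full 115 ((0.596205472946167, 0.32976266741752625), 0.01368427649140358) [0.59610405 0.3290651  0.0978016 ]
   all 192 ((0.5959757566452026, 0.32915470004081726), (0.025458578020334244, 0.025648055598139763), 44.3394660949707)
side top 6366 ((0.6589564681053162, -0.12027375400066376), (0.1201128363609314, 0.12714844942092896), 19.850797653198242) 0.2155165569535553
flap 1317 ((0.6589361429214478, -0.12068167328834534), (0.07020775228738785, 0.04518906772136688), 19.774436950683594)
handle 176 [0.59552092 0.06344841 0.11039745] [0.5567047  0.03837178 0.07250884] [0.66971001 0.07930281 0.11640445]
((0.5921485424041748, 0.06426811218261719), (0.07469702512025833, 0.008461998775601387), 20.122465133666992)
used 147 ((0.4640151262283325, 0.3098716735839844), 0.014436053112149239) [0.46581866 0.3080273  0.09749151]
   all 367 ((0.4661405682563782, 0.3083004951477051), (0.027536295354366302, 0.026644064113497734), 77.4065170288086)
full 162 ((0.5980990529060364, 0.33037224411964417), 0.014372377656400204) [0.59836716 0.32893299 0.09697836]
   all 381 ((0.598275899887085, 0.3300049304962158), (0.026210516691207886, 0.028354501351714134), 4.96234655380249)
```

```bash
cat >> h.py <<'E'
C=np.array([.6588,-.1213,0]); a=np.deg2rad(-70.15)
u=np.array([np.cos(a),np.sin(a),0]); v=np.array([-u[1],u[0],0]); Z=np.array([0,0,1.])
def P(x,y,z): return C+x*u+y*v+z*Z
def Rot(s): return np.column_stack([s*u,np.cross(-Z,s*u),-Z])
E
python3 - <<'E'
from h import *
for s in(1,-1):
    for q in(P(-.245,0,.2),P(-.152,0,.082),[.465,.3083,.066],P(-.007,0,.16),P(-.007,0,.32)):
        r=m.inverse_kinematics(q,Rot(s)); print(s,None if r is None else np.round(r,2))
E
```

```text
1 None
1 [-0.04  0.63  1.61 -0.    0.9   2.75]
1 None
1 [-0.24  0.63  1.39 -0.    1.12  2.55]
1 [-0.24  0.51  1.2  -0.    1.43  2.55]
-1 [ 0.11  0.45  1.59 -0.    1.11 -0.24]
-1 [-0.04  0.63  1.61 -0.    0.9  -0.39]
-1 [ 0.5   0.59  1.75 -0.    0.8   0.16]
-1 [-0.24  0.63  1.39 -0.    1.12 -0.59]
-1 [-0.24  0.51  1.2  -0.    1.43 -0.59]
```

```bash
echo 'R=Rot(-1)' >> h.py; python3 - <<'E'
from h import *
m.set_gripper(0.0)
m.move_ptp(P(-.245,0,.2),R); m.move_l(P(-.245,0,.082),R,.15)
f0=m.current_force(); print('f0',np.round(f0,1),m.current_time())
m.move_l(P(-.222,0,.082),R,.08)
for x in np.arange(-.220,-.180,.004):
    m.move_l(P(x,0,.082),R,.03)
    f=(np.array(m.current_force())-f0)@u
    e=(np.array(m.current_ee_pos())-C)@u
    print(round(x,4),round(e,4),round(f,1),round(m.current_time(),2))
    if f<-25: break
save('top','mid.png')
E
```

```text
f0 [-0.1 -0.5  0.6] 4.8083
-0.22 -0.2201 -0.7 5.5
-0.216 -0.2159 -0.7 5.78
-0.212 -0.2119 -1.8 6.07
-0.208 -0.2081 -3.1 6.35
-0.204 -0.2041 -3.7 6.63
-0.2 -0.2 -3.3 6.92
-0.196 -0.196 -2.9 7.2
-0.192 -0.192 -3.3 7.48
-0.188 -0.188 -4.2 7.77
-0.184 -0.184 -3.5 8.05
-0.18 -0.18 -3.3 8.33
```

```bash
python3 - <<'E'
from h import *
x=-.180
while x<-.146:
    x+= .002 if x<-.166 else .0006
    m.move_l(P(x,0,.082),R,.02)
    f=-np.array(m.current_force())@u
    e=(np.array(m.current_ee_pos())-C)@u
    print(round(x,4),round(e,4),round(f,1),round(m.current_time(),2))
    if x>-.160 and f>13: break
save('side','shut.png')
E
```

```text
-0.178 -0.1784 6.5 8.63
-0.176 -0.1767 8.7 8.88
-0.174 -0.1749 9.6 9.13
-0.172 -0.1731 11.0 9.38
-0.17 -0.1712 10.2 9.63
-0.168 -0.1693 12.4 9.88
-0.166 -0.1674 13.5 10.13
-0.1654 -0.1671 13.6 10.38
-0.1648 -0.1665 13.8 10.63
-0.1642 -0.1656 11.2 10.88
-0.1636 -0.1646 9.9 11.13
-0.163 -0.1637 7.5 11.38
-0.1624 -0.1629 5.5 11.63
-0.1618 -0.1622 6.1 11.88
-0.1612 -0.1617 6.2 12.13
-0.1606 -0.1612 8.1 12.38
-0.16 -0.1606 8.2 12.63
-0.1594 -0.1599 6.1 12.88
-0.1588 -0.1592 5.9 13.13
-0.1582 -0.1584 4.2 13.38
-0.1576 -0.1575 4.3 13.63
-0.157 -0.1571 4.8 13.88
-0.1564 -0.1566 5.6 14.13
-0.1558 -0.156 5.8 14.38
-0.1552 -0.1555 5.2 14.63
-0.1546 -0.1549 5.5 14.88
-0.154 -0.1542 5.4 15.13
-0.1534 -0.1538 6.2 15.38
-0.1528 -0.1537 10.3 15.63
-0.1522 -0.1536 13.4 15.88
```

```bash
python3 - <<'E'
from h import *
m.move_l(P(-.175,0,.082),R,.1); m.move_l(P(-.19,0,.2),R,.2)
S=np.array([.4648,.3084,0])
m.move_ptp(S+.16*Z,R); 
p,d=save('side','after.png'); 
W=cloud('side',d);m.set_gripper(.8)
q=cv2.resize(p[230:330,290:420],None,fx=5,fy=5)
cv2.imwrite('pics/afterc.png',q[:,:,::-1])
p,d=save('wrist','wrist.png'); W=cloud('wrist',d)
M=(d>0)&(np.hypot(W[...,0]-S[0],W[...,1]-S[1])<.04)&(W[...,2]>.09)&(W[...,2]<.105)
print(M.sum(),cv2.minEnclosingCircle(W[M][:,:2].astype(np.float32)) if M.sum()>5 else '')
print([(np.round(r['at'],3),r['confidence']) for r in m.look_for('wrist','used_stick')],m.current_time())
E
```

```text
1430 ((0.4640795886516571, 0.31107667088508606), 0.013077804818749428)
[(array([0.46 , 0.313, 0.095]), 0.59)] 18.9583
```

View pics/afterc.png

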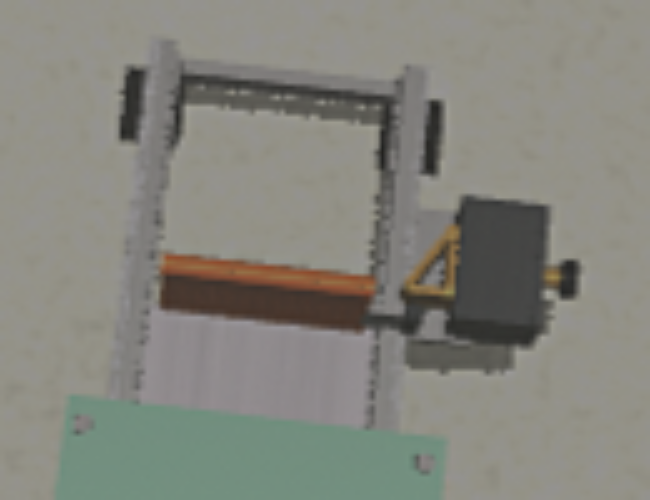

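View pics/wrist.png

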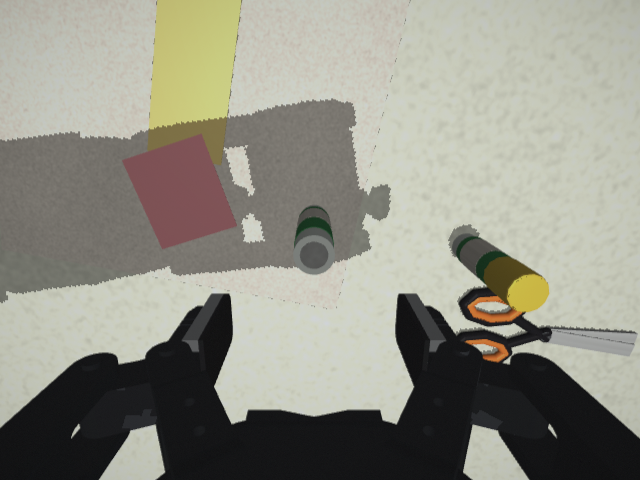

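The crop shows the handle shut, with the pin at about (390,322) just past the bolt tip at (408,290), and the bolt is out. The wrist view shows the used stick at (315,255) centred between the fingers, and the capped stick at (525,293) well clear. Next I'll grasp it and carry it to the slot.

```bash
python3 - <<'E'
from h import *
S=np.array([.4643,.3097,0])
m.move_l(S+.066*Z,R,.12)
m.set_gripper(0.0,35)
print('grip',m.current_grip_width(),m.current_grip_force())
m.move_l(S+.30*Z,R,.25)
m.move_ptp(P(-.007,0,.32),R)
print(m.current_time(),m.current_grip_width())
p,d=save('side','over.png'); W=cloud('side',d)
p2,d2=save('wrist','overw.png'); W2=cloud('wrist',d2)
L=(W-C)@u, (W-C)@v
M=(d>0)&(abs(L[0])<.08)&(abs(L[1])<.08)&(W[...,2]>.225)&(W[...,2]<.31)
print(M.sum(), [ (np.percentile(l[M],[1,50,99])).round(4) for l in L], np.percentile(W[M][:,2],[1,99]))
L=(W2-C)@u, (W2-C)@v
M=(d2>0)&(abs(L[0])<.05)&(abs(L[1])<.03)&(W2[...,2]>.235)&(W2[...,2]<.31)
if M.sum()>5: print(M.sum(), [ (np.percentile(l[M],[1,50,99])).round(4) for l in L], np.percentile(W2[M][:,2],[1,99]))
F=(d2>0)&(abs(W2[...,2]-.215)<.01); h=cv2.cvtColor(p2,cv2.COLOR_RGB2HSV); Y=F&(h[...,0]>22)&(h[...,0]<35)&(h[...,1]>120)
if Y.sum()>5: print('flap',[ (np.percentile(l[Y],[1,50,99])).round(4) for l in L])
E
```

```text
grip 0.2942080913483548 34.22819495201111
23.1417 0.29307638654243445Traceback (most recent call last):
  File "<stdin>", line 13, in <module>
    return _quantile_unchecked(
        a, q, axis, out, overwrite_input, method, keepdims, weights)
    return _ureduce(a,
                    func=_quantile_ureduce_func,
    ...<5 lines>...
                    overwrite_input=overwrite_input,
                    method=method)
    r = func(a, **kwargs)
    result = _quantile(arr,
                       quantiles=q,
    ...<2 lines>...
                       out=out,
                       weights=wgt)
    slices_having_nans = np.isnan(arr[-1, ...])
                                  ~~~^^^^^^^^^
IndexError: index -1 is out of bounds for axis 0 with size 0
```

View pics/overw.png

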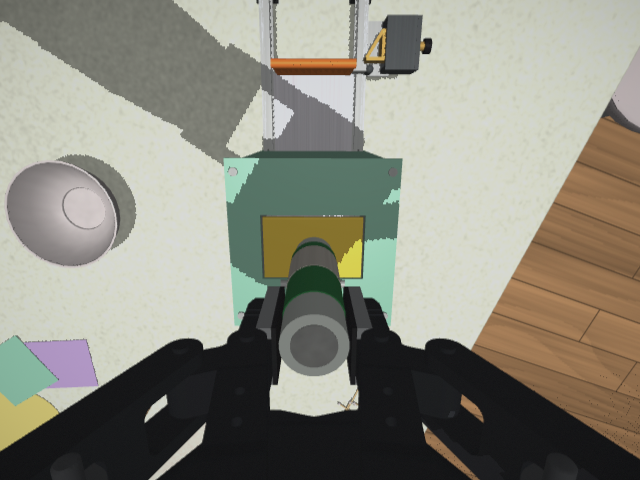

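View pics/over.png

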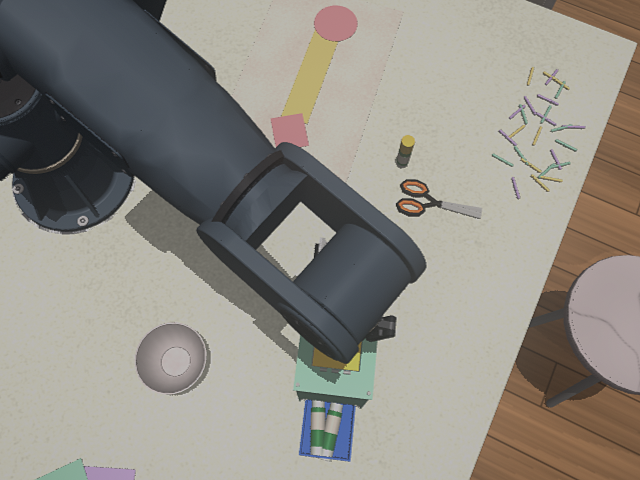

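The wrist view shows the stick held upright, its top at (315,345), with the flap spanning (262–365, 216–278) below it and centred in y. The side view is blocked by the arm. I'll measure the stick relative to the flap in the wrist depth.

```bash
python3 - <<'E'
from h import *
p,d=save('wrist','w3.png'); W=cloud('wrist',d)
lx,ly,z=(W-C)@u,(W-C)@v,W[...,2]
r=lambda M:(M.sum(),[np.percentile(l[M],[1,50,99]).round(4).tolist() for l in(lx,ly,z)])
print('top',r((d>0)&(abs(lx)<.05)&(abs(ly)<.02)&(z>.34)&(z<.365)))
print('low',r((d>0)&(abs(lx)<.05)&(abs(ly)<.03)&(z>.24)&(z<.28)))
h=cv2.cvtColor(p,cv2.COLOR_RGB2HSV)
print('flap',r((d>0)&(abs(z-.215)<.01)&(h[...,0]>20)&(h[...,0]<35)&(h[...,1]>120)))
print('box',r((d>0)&(abs(z-.215)<.006)))
E
```

```text
top (np.int64(7003), [[-0.0221, -0.0147, 0.0017], [-0.0182, 0.0004, 0.0187], [0.3406, 0.3524, 0.3643]])
low (np.int64(372), [[-0.0228, -0.0205, -0.0139], [-0.0119, -0.0, 0.0119], [0.2541, 0.2709, 0.2797]])
flap (np.int64(4292), [[-0.0236, -0.0081, 0.0205], [-0.0354, -0.0015, 0.0344], [0.2137, 0.2152, 0.2168]])
box (np.int64(20890), [[-0.0643, -0.0232, 0.0489], [-0.0597, -0.0015, 0.0586], [0.2134, 0.2156, 0.2174]])
```

```bash
python3 - <<'E'
from h import *
X,Y=-.0048,-.0007
m.move_l(P(X,Y,.29),R,.12); f0=np.array(m.current_force())
for z in (.275,.265,.255,.245,.235,.226,.219):
    m.move_l(P(X,Y,z),R,.05)
    f=np.array(m.current_force())-f0
    print(z,[round(f@k,1) for k in(u,v,Z)],round(m.current_grip_width(),3),round(m.current_time(),2))
    if np.linalg.norm(f)>18: break
save('wrist','ins.png')
E
```

```text
0.275 [np.float64(-0.6), np.float64(0.4), np.float64(1.7)] 0.295 24.14
0.265 [np.float64(-3.5), np.float64(-0.2), np.float64(1.5)] 0.291 24.49
0.255 [np.float64(-3.8), np.float64(-0.2), np.float64(-1.7)] 0.291 24.84
0.245 [np.float64(-2.2), np.float64(0.1), np.float64(-1.0)] 0.295 25.19
0.235 [np.float64(-3.6), np.float64(-0.8), np.float64(-3.5)] 0.296 25.54
0.226 [np.float64(-1.7), np.float64(-0.2), np.float64(-2.1)] 0.293 25.88
0.219 [np.float64(-3.6), np.float64(0.6), np.float64(-2.8)] 0.294 26.17
```

View pics/ins.png

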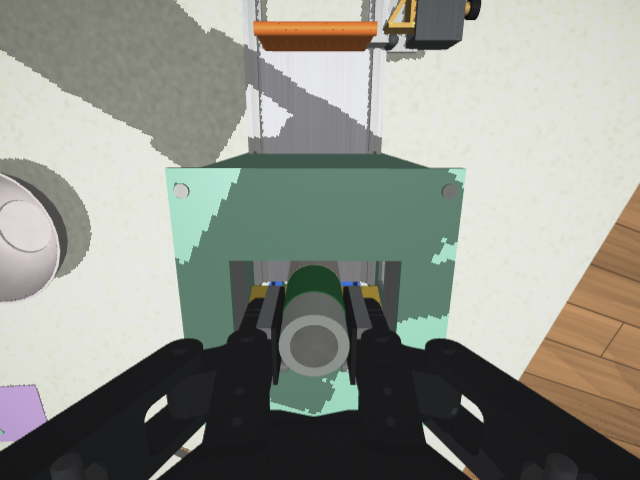

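The wrist view shows the stick, top at (315,345), through the opening with the flap swung down on both sides. Now I'll release it and push it down with closed fingers.

```bash
python3 - <<'E'
from h import *
X,Y=-.0048,-.0007
m.set_gripper(.6); m.move_l(P(X,Y,.30),R,.15)
p,d=save('wrist','rel.png'); W=cloud('wrist',d)
lx,ly,z=(W-C)@u,(W-C)@v,W[...,2]
M=(d>0)&(abs(lx)<.05)&(abs(ly)<.03)&(z>.225)&(z<.275)
print(M.sum(),[np.percentile(l[M],[1,50,99]).round(4).tolist() for l in(lx,ly,z)],m.current_time())
E
```

```text
2121 [[-0.0179, -0.008, 0.0092], [-0.013, -0.001, 0.011], [0.2258, 0.2496, 0.2523]] 27.3333
```

View pics/rel.png

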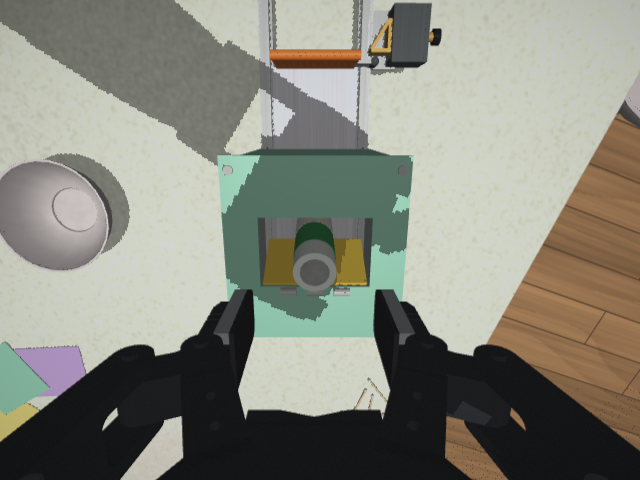

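The stick stands pinched in the opening, its top at (315,272), upright and centred. Now I'll push it through.

```bash
python3 - <<'E'
from h import *
X,Y=-.0055,-.001
m.set_gripper(0.0); m.move_l(P(X,Y,.265),R,.12); f0=np.array(m.current_force())
for z in np.r_[.245:.1575:-.01,.160]:
    m.move_l(P(X,Y,z),R,.06)
    f=np.array(m.current_force())-f0
    print(round(z,3),[round(float(f@k),1) for k in(u,v,Z)],round(m.current_time(),2))
    if np.linalg.norm(f)>25: break
m.dwell(.3)
m.move_l(P(X,Y,.32),R,.12); m.dwell(.3)
m.set_gripper(.6)
p,d=save('wrist','fin.png'); W=cloud('wrist',d)
print(m.current_time())
E
```

```text
0.245 [-0.1, -0.3, -1.0] 28.79
0.235 [-0.9, -1.1, -0.7] 29.11
0.225 [0.1, -0.2, -0.9] 29.43
0.215 [0.2, -0.9, -0.3] 29.74
0.205 [-1.1, -0.7, -1.8] 30.06
0.195 [0.4, -0.9, -1.0] 30.38
0.185 [-0.2, -1.1, -0.8] 30.69
0.175 [-4.1, -1.4, -1.8] 31.01
0.165 [-4.2, -0.5, -4.7] 31.32
0.16 [-3.0, 2.7, 0.2] 31.57
34.25
```

View pics/fin.png

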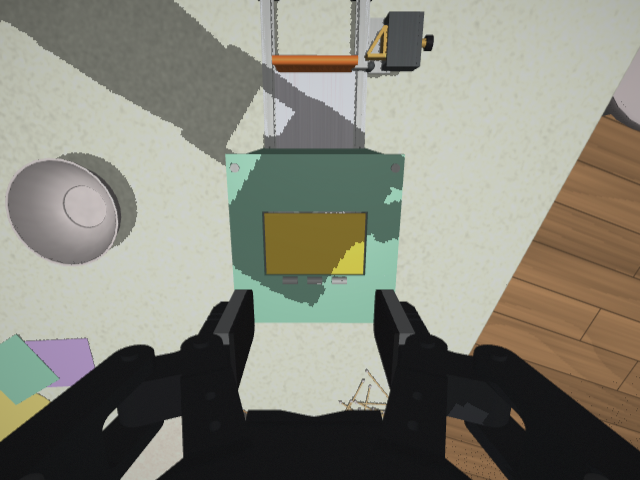

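The flap is shut flush at (315,243), the stick is gone inside and the gate is still shut with the bolt out. I'll hand the job in.

```bash
python3 - <<'E'
from h import *
p,d=m.grab_frame('wrist'); W=cloud('wrist',d); h=cv2.cvtColor(p,cv2.COLOR_RGB2HSV)
M=(d>0)&(np.abs((W-C)@u)<.03)&(np.abs((W-C)@v)<.034)&(h[...,0]>20)&(h[...,0]<35)&(h[...,1]>120)
q=np.percentile(W[M][:,2],[1,50,99]); print(q)
if q[0]>.208: print(m.sign_off())
E
```

```text
[0.21360391 0.2151902  0.21666295]
the job is handed in; nothing more can be done
None
```

The gate is shut with the catch out behind its pin, pushed home with about 13 N showing at the stop; the used-up stick is inside the box with the flap sprung shut, and the job was handed in at about 34 s without touching the other items.

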